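# Shorten the step platform's last leg to its innermost hole

## Robot

A 7-joint arm with a two-finger parallel gripper is mounted at the origin on the work surface. World frame = base frame: x ahead of the robot, y to its left, z up, the work surface at z = 0. Lengths are in m, angles in rad, forces in N, time in s.
With the tool pointing down it reaches from about 0.4 to 0.85 m from the base axis. Payload 10.4 kg.
Tool frame: the origin (TCP) lies at the very end of the fingers, on their centre line; the grasp point (between the pads) lies manip.hold_point_z behind it (manip.hold_point_z is the distance from the TCP to the grasp point, in m); z points along the fingers, y is the direction in which the jaws open and shut (so a half turn about z gives the same grasp; the last joint's range is limited). The gripper opens to 85 mm and grips with 20 to 120 N. Pads are 22 mm wide; open, the fingers measure 114 mm over their backs; the gripper's body (76 mm by 85 mm) begins 54 mm behind the grasp point. The pads swing forward as they close: fully open they stand 13 mm farther back than shut.
Start: joints at [1.087, 0.332, -0.065, 1.46, 0.022, 1.35, -0.088], TCP at [0.278, -0.56, 0.231] pointing down, gripper open.
Joint ranges: [-2.6, 2.6], [-0.5, 2.12], [-1.47, 1.34], [0.16, 2.42], [-1.27, 4.41], [0.06, 2.06], [-2.6, 2.6]. Speed limits (rad/s): [2.22, 2.22, 2.79, 2.79, 3.14, 3.14, 3.14].

## Interface

Orientations are given as a unit quaternion [x, y, z, w].
In Python, from workcell import manip gives the robot as it stands.
- The arm moves only by the tool jog_arm, never from a script. Its arguments are lists of equal length, an entry for each row: "translation": the shift along the world's x, y, z in mm, a list of three; "turn": the turn about the world's z in degrees. In form: {"translation": [[x, y, z], ...], "turn": [turn, ...]}. A call has 1 to 12 rows; each row is the pose to reach, as a shift and turn from the pose measured when the call began; what a row does not reach only later rows make up. A row lasts 1/12 s, in which the tool goes at most 41.7 mm and 7.16 degrees, less where a joint would pass 70% of its speed; a pose out of reach is approached as far as the arm can. A call with a gripper value outside its range is refused whole. "grip" is the finger opening in mm, from 0 to 85.4, set as the call begins (left out, the last holds). The fingers move at their own pace and stop on an object; "grip_force" is the grip in N (left out, the last holds). Time passes only in rows, so rows that repeat a pose let the fingers close. It gives the time, the measured TCP pose, the force and the opening at its end, in the units of the state.
- manip.get_obs(): the state, without advancing time (a new reading comes with each control period).
- manip.camera(name): name is "scene" or "top" or "wrist"; returns a dict with "frame" (420x560x3 uint8, red, green, blue), "mtx" (3x3 intrinsics, pixels), "pose" (4x4, takes a point from camera to world coordinates). Camera axes: x right, y down, z forward; pixel columns grow to the right and rows downward; lengths in m; the calibration is good to about 2 mm. A picture is of the moment at which its call begins. There is no depth.
- manip.hand_in(): hands the job in, once; it reports no verdict.
Trained networks look in a picture, given as the dict that the camera call returned (one of the last four; its "shot" number tells which), for a name from the list of things; names that differ only in an ending like _2 or _b are one class to them, and where a whole thing is asked for, a point or a joint stands for the part that bears it (a point fixed in the world has none). Each returns a list of dicts, best first, with "confidence" (0 to 1); they miss things now and then, are a little off and sometimes report something else, mostly with a low value. They report only what shows in the picture. A call takes as long as a camera call.
- manip.outline_of(picture, label): "mask" (420x560 bool, what is visible of it) and "extent" ([left, top, right, bottom] in pixels, round what is visible of it).
- manip.pinpoint(picture, label): "at" ([column, row] in pixels: a listed point, or the origin of a listed thing).
The state is a dict: "clock": time; "joint_pos": joint angles; "joint_velocities": joint speeds; "tau": joint torques, N m; "position": TCP position; "ee_rot": TCP orientation; "ft_force": force on the tool from outside, world axes, zero at the start; "torque": the same for the moment, N m; "grip_width": opening from 0.0 (shut) to 1.0 (fully open).
Only numpy, scipy, OpenCV 4.12 (cv2) and the standard library are available. Lean on these libraries where they do the work, as an engineer would, in place of code of your own. Each camera call takes 0.05 s, during which the arm holds its last target. There are 200 camera calls.

## Task

The folding step platform lies upside down with its legs folded flat; three of its four legs are already at their shortest. Shorten the fourth to match: pull up the spring plunger on its sleeve, slide the sleeve towards the hinge past the middle hole, and let the pin drop fully home in the innermost hole. Feel for that hole with a light push, never ramming the pin against a hole's edge, and leave the bowl, cup and green container where they stand.

Things in the scene. Friction and masses are not known exactly. Their poses are not given: they have to be found in the camera images.
- platform: Aluminium step platform, fixed, upside down: deck 320 mm wide (its x) by 1000 mm long (its y), rails 50 mm high. Origin: middle of the deck at table height; z up. Four legs lie folded along its y on top, hinged at the two ends (y = +-450), feet towards the middle. The working leg is the one at x = +110, y above 0; its foot stands 100 mm nearer the middle than those of the other three legs, which are fixed.
- leg (a joint): Slide of the working leg's sleeve along the platform's +y (shortening, towards the hinge at y = +450), m: 0 at the start, pin in the outermost hole; range -0.02 to 0.135. Stays where left, drags with about 4 N, and 3 N more while the pin rubs on the tube. The 12 mm holes of the upper tube, a home-made spare, were drilled by eye: the middle one is met at 0.040 to 0.060, the innermost 0.050 after it, at 0.090 to 0.110. There is no stop there: only the pin dropping in tells.
- plunger (a joint): Vertical travel of the plunger (knob and pin as one), m: 0 = fully home in a hole, 0.0065 = pin resting on the tube between holes, 0.014 = pulled up to its stop. A spring pushes it down: 7 N at 0, 10 N at 0.0065, 14 N at 0.014; let go, it drops at about 0.25 m/s.
- knob (a point): Middle of the plunger's black pull knob: upright, round, 25 mm across (28 mm at its top edge), 23 mm high, on top of the sleeve. When home its middle is 128.5 mm above the table, its underside at 117, its top at 140. Below it a 23 mm round steel housing reaches from the sleeve's top (z = 91) to 113. z is up and y the sleeve's shortening direction.
- sleeve_end (a point): Middle of the top edge at the hinge-side end of the sleeve, 25 mm from the knob's axis, z = 91. The sleeve is a 38 mm square tube, 200 mm long, that slides over the 30 mm square upper tube; the holes still ahead are in that tube's top face (z = 87), seen between the sleeve's end and the rung. The rung (25 mm round, across the two legs, z = 72) is at y = +392 of the platform.
- foot (a point): Middle of the end face of the sleeve's black rubber foot (46 mm square), 204 mm from the knob's axis, at z = 72.
- pin: The plunger's 10 mm steel pin inside the sleeve, below the knob and moving with it; origin at its tip, whose edge is broken by 1 mm. Home, it reaches 7 mm below the tube's top face. Not to be loaded above 25 N.
- bowl: Aluminium bowl, 140 mm across, 55 mm high, loose on an upturned blue plastic crate (260 by 360 mm, 160 mm high, fixed, to the left of the platform), beside an orange plate that stays put. Origin: middle of its underside.
- cup: Stainless cup, 74 mm across, 85 mm high, loose on the table beyond the platform. Origin: middle of its underside.
- container: Green lidded plastic container, 103 by 138 mm, 64 mm high, loose on the table beyond the platform. Origin: middle of its underside.

How it is judged:
On the way:
1. the plunger is pulled up clear of the outermost hole (value of joint plunger above 0.0075 m and value of joint leg below 0.01 m), for 0.1 s.
At the end, for the whole second after the job is handed in: The working leg's pin is fully home (plunger within 2 mm of its down stop) in the innermost hole (sleeve 85 to 115 mm in from its start), the sleeve and plunger at rest and let go (value of joint plunger below 0.002 m and value of joint leg between 0.085 and 0.115 m and velocity of joint leg between -0.005 and 0.005 m/s and velocity of joint plunger between -0.005 and 0.005 m/s); the robot touches nothing.
It fails at once if the pin is forced with more than 25 N against the tube or the edge of a hole (contact force between pin and anything else above 25 N).
It fails at once if the bowl, the cup or the green container is moved more than 20 mm (distance of any of bowl, cup, container from where it was at the start of the episode above 0.02 m).
It also fails if it takes over 42 s, if anything falls off the work surface, if the arm or the gripper's body presses on something with over 40 N, if the wrist force passes 120 N, or if a joint passes its speed limit or range.

## Working session

There is one attempt and no reset: what is moved stays moved. The work goes in short steps, Python scripts to look and compute and a tool call to move; the robot and the scene stay as the last step left them, time stands still between calls to the robot, and variables do not carry over. Pictures are saved under pics/ and viewed, about 8 in all and at most 12, crops included, and the job is handed in when it is done.

Besides the shell and the picture viewer there is one more tool, called by a JSON object that holds its "method" and its "body". jog_arm: Moves the arm, as the interface text tells. Its arguments: {"type":"object","properties":{"translation":{"type":"array"},"turn":{"type":"array"},"grip":{"type":"number"},"grip_force":{"type":"number"}},"required":["translation","turn"]}

```bash
mkdir -p pics
cat > h.py <<'E'
import numpy as np, cv2
from workcell import manip
def ray(c,px,z):
    d=c["pose"][:3,:3]@np.linalg.solve(c["mtx"],[px[0],px[1],1.0]); o=c["pose"][:3,3]
    return o+d*(z-o[2])/d[2]
Z=dict(knob=.1285,sleeve_end=.091,foot=.072,platform=0,bowl=.16,cup=0,container=0)
def save(c,n): cv2.imwrite(f"pics/{n}.png",c["frame"][:,:,::-1])
E
python3 - <<'E'
from h import *
o=manip.get_obs();print(o["clock"],o["position"],o["ee_rot"],o["ft_force"],o["grip_width"],manip.hold_point_z)
cs=[]
for n in("scene","top"):
    c=manip.camera(n);save(c,n);cs.append(c["frame"])
    print(n,c["pose"][:3,3].round(3))
    for k in Z:
        for r in manip.pinpoint(c,k)[:2]: print(k,round(r["confidence"],2),np.round(r["at"],1),ray(c,r["at"],Z[k]).round(4))
cv2.imwrite("pics/both.png",cv2.resize(np.vstack(cs)[:,:,::-1],None,fx=.714,fy=.714))
E
```

```text
0.0 [ 0.27777854 -0.55945676  0.2305159 ] [ 9.73571100e-01  2.28383021e-01 -1.73668898e-04 -6.91302202e-04] [-0.55281195  0.30557151  0.75984342] 1.005305036049545 0.0187
scene [1.328 0.455 1.376]
knob 0.68 [164.6 154.6] [ 0.56   -0.3007  0.1285]
knob 0.47 [211.2 170.5] [ 0.5497 -0.1358  0.1285]
sleeve_end 0.18 [163.2 157.5] [ 0.5493 -0.3209  0.091 ]
foot 0.56 [162.6 151.1] [ 0.5155 -0.3491  0.072 ]
bowl 0.83 [409.5 231.3] [0.5097 0.4855 0.16  ]
container 0.61 [186.2 244.7] [ 0.7575 -0.1214  0.    ]
top [0.385 0.099 1.026]
sleeve_end 0.83 [357.7 242.4] [ 0.5509 -0.1074  0.091 ]
foot 0.66 [450.2 253.2] [ 0.5256 -0.3394  0.072 ]
platform 0.89 [439.3 298.7] [ 0.4178 -0.3304  0.    ]
bowl 0.83 [ 96.8 259.8] [0.5032 0.4925 0.16  ]
cup 0.62 [274.7 172.6] [0.7665 0.0935 0.    ]
cup 0.59 [438.8 298.2] [ 0.4191 -0.3292  0.    ]
container 0.63 [353.4 176.2] [ 0.7545 -0.1264  0.    ]
```

View pics/both.png

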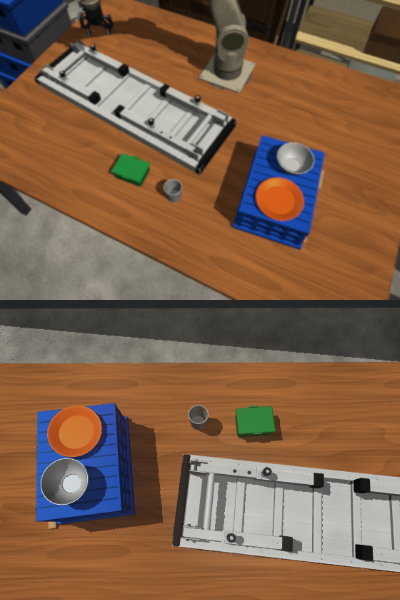

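The top view shows the working leg with its knob at about (374,240) and its foot at about (448,252). The two measured points are 205 mm apart, which fits the given 204 mm. The two holes ahead show as dots left of the knob. The leg's +y direction is about 83° in the world. I'll go above the knob with the jaws along the leg.

{"method": "jog_arm", "body": {"translation": [[272,424,30],[272,424,30],[272,424,30],[272,424,30],[272,424,30],[272,424,30],[272,424,30],[272,424,30],[272,424,30],[272,424,30],[272,424,30],[272,424,30]], "turn": [-33,-33,-33,-33,-33,-33,-33,-33,-33,-33,-33,-33], "grip": 85}}

```text
clock: 1.8
position: [0.5442, -0.1441, 0.2611]
ee_rot: [0.998, -0.058, 0.0, 0.0]
ft_force: [1.1, -1.2, 0.1]
grip_width: 0.998
```

{"method": "jog_arm", "body": {"translation": [[0,0,0],[0,0,0],[0,0,0]], "turn": [0,0,0]}}

```text
clock: 2.05
position: [0.5442, -0.1444, 0.261]
ee_rot: [0.998, -0.058, 0.0, 0.0]
ft_force: [0.1, -1.0, 0.1]
grip_width: 0.995
```

```bash
cat > look.py <<'E'
from h import *
import sys
o=manip.get_obs();print(o["clock"],o["position"].round(4) if hasattr(o["position"],'round') else o["position"],o["ee_rot"],o["ft_force"])
for n in("wrist","top"):
    c=manip.camera(n);save(c,n+sys.argv[1]); print(n,c["pose"][:3,3].round(3))
    for k in("knob","sleeve_end","foot"):
        for r in manip.pinpoint(c,k)[:2]: print(k,round(r["confidence"],2),np.round(r["at"],1),ray(c,r["at"],Z[k]).round(4))
E
python3 look.py 1
```

```text
2.05 [ 0.5442 -0.1444  0.261 ] [ 9.98342310e-01 -5.75538229e-02  2.18499164e-04  3.77395872e-04] [ 0.1414527  -0.96256526  0.09754551]
wrist [ 0.623 -0.153  0.404]
knob 0.68 [276.1 194.9] [ 0.549  -0.138   0.1285]
sleeve_end 0.94 [252.1 186.8] [ 0.5512 -0.1107  0.091 ]
foot 0.74 [450.7 186.6] [ 0.5201 -0.3399  0.072 ]
top [0.385 0.099 1.026]
knob 0.58 [373.6 240.8] [ 0.5478 -0.1367  0.1285]
sleeve_end 0.85 [360.5 239.2] [ 0.5587 -0.1147  0.091 ]
foot 0.87 [450.  254.5] [ 0.5223 -0.3385  0.072 ]
```

View pics/wrist1.png

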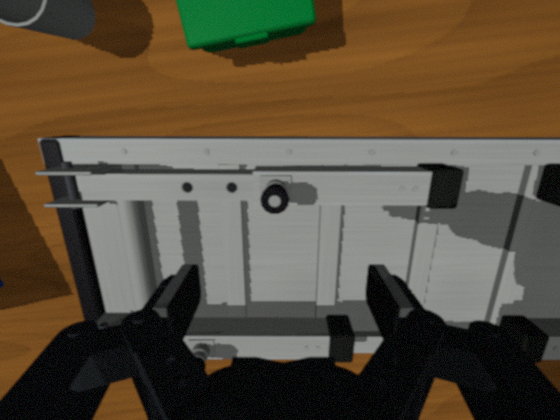

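The wrist picture shows the knob at (276,197), the middle hole at (232,187), the innermost hole at (187,187) and the foot end at (460,187). The leg lies parallel to the image rows. Next I'll compute the hole positions, using hole contours for sub-pixel accuracy.

Run:
```python
from h import *
c=manip.camera("wrist"); g=255-cv2.cvtColor(c["frame"],cv2.COLOR_RGB2GRAY).astype(float)
def cen(x,y,r=9):
    p=g[y-r:y+r+1,x-r:x+r+1]; w=np.clip(p-170,0,None); Y,X=np.mgrid[-r:r+1,-r:r+1]
    return [x+(w*X).sum()/w.sum(),y+(w*Y).sum()/w.sum()],(w>0).sum()
P=[]
for q in((232,187),(187,187)):
    m,n=cen(*q);P.append(ray(c,m,.087));print(m,n,P[-1].round(4))
# tube/sleeve edge direction: far rail top edge row ~138
d=P[1]-P[0];print("hole spacing",np.linalg.norm(d),"angle",np.degrees(np.arctan2(d[1],d[0])))
m=manip.outline_of(c,"knob")
print([(round(r["confidence"],2),r["extent"],int(r["mask"].sum())) for r in m[:2]])
for n in("knob","sleeve_end"):
    k=ray(c,manip.pinpoint(c,n)[0]["at"],Z[n]); u=d/np.linalg.norm(d)
    print(n,k,"to holes along",[(p-k)@u for p in P],"lateral",np.cross(u[:2],(k-P[0])[:2]))
# knob from its top disc: centre of dark blob at z=.140
mm,nn=cen(275,197,17);print(mm,nn,ray(c,mm,.140))
```

```text
[np.float64(230.90734708650018), np.float64(186.8906985161057)] 73 [ 0.5529 -0.0868  0.087 ]
[np.float64(186.40354767184036), np.float64(186.940133037694)] 72 [ 0.5587 -0.0372  0.087 ]
hole spacing 0.04992349685854782 angle 83.34056454417647
[(0.79, [261.4, 182.7, 291.0, 211.4], 673)]
knob [ 0.54617382 -0.13510591  0.1285    ] to holes along [np.float64(0.04880953864864633), np.float64(0.09873303550719414)] lateral 0.0011031758187340064
sleeve_end [ 0.55204166 -0.11027171  0.091     ] to holes along [np.float64(0.02346242528568303), np.float64(0.07338592214423086)] lateral -0.0018451114619966397
[np.float64(274.8794945617402), np.float64(196.81046065259116)] 690 [ 0.55025749 -0.13748612  0.14      ]<stdin>:15: DeprecationWarning: Arrays of 2-dimensional vectors are deprecated. Use arrays of 3-dimensional vectors instead. (deprecated in NumPy 2.0)
```

The leg's direction is 83.3°, the middle hole is about 49–50 mm ahead of the knob and the innermost about 99–100 mm, all within the given ranges. I'll descend and close in stages, with light force, so the pin isn't loaded sideways.

{"method": "jog_arm", "body": {"translation": [[3.5,8,-30],[3.5,8,-65],[3.5,8,-100],[3.5,8,-130],[3.5,8,-145],[3.5,8,-153],[3.5,8,-153],[3.5,8,-153]], "turn": [0,0,0,0,0,0,0,0], "grip": 60, "grip_force": 20}}

```text
clock: 3.32
position: [0.5482, -0.1362, 0.1089]
ee_rot: [0.998, -0.058, 0.001, 0.0]
ft_force: [0.5, -0.2, 1.1]
grip_width: 0.7
```

```bash
python3 look.py 2
```

```text
3.3167 [ 0.5482 -0.1362  0.1089] [ 9.98331038e-01 -5.77452963e-02  7.59054152e-04  2.06237066e-04] [ 0.52328591 -0.15626224  1.05582591]
wrist [ 0.627 -0.145  0.252]
knob 0.78 [284.3 286.5] [ 0.5472 -0.1364  0.1285]
sleeve_end 0.74 [239.5 251.5] [ 0.5508 -0.1094  0.091 ]
top [0.385 0.099 1.026]
knob 0.6 [372.7 241.6] [ 0.5459 -0.1344  0.1285]
sleeve_end 0.54 [361.6 242.2] [ 0.5513 -0.1169  0.091 ]
```

View pics/wrist2.png

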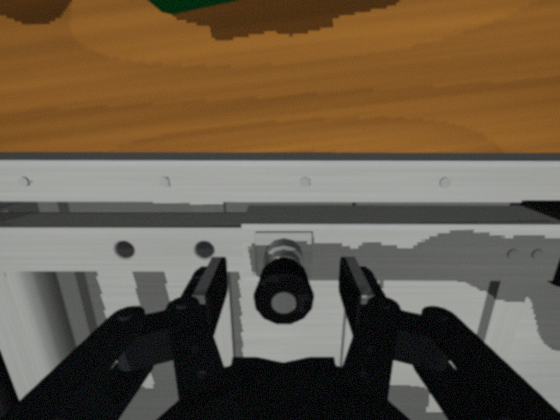

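The knob, at column 284, sits midway between the fingertips (222 and 342), and the holes are at (204,249) and (124,249). I'll close gently.

{"method": "jog_arm", "body": {"translation": [[0,0,0],[0,0,0],[0,0,0],[0,0,0],[0,0,0],[0,0,0]], "turn": [0,0,0,0,0,0], "grip": 30, "grip_force": 20}}

```text
clock: 4.22
position: [0.5479, -0.1362, 0.1086]
ee_rot: [0.998, -0.058, 0.001, 0.0]
ft_force: [0.9, -0.3, 0.7]
grip_width: 0.356
```

{"method": "jog_arm", "body": {"translation": [[0,0,0],[0,0,0],[0,0,0],[0,0,0]], "turn": [0,0,0,0], "grip": 20, "grip_force": 20}}

```text
clock: 4.55
position: [0.5479, -0.1363, 0.1087]
ee_rot: [0.998, -0.058, 0.001, 0.0]
ft_force: [-0.5, 0.0, 1.4]
grip_width: 0.286
```

Run:
```python
from h import *
c={"f":cv2.imread("pics/wrist2.png")}; cc=manip.camera("wrist")
R=cc["pose"]; g=255-cv2.cvtColor(cc["frame"],cv2.COLOR_RGB2GRAY).astype(float)
def cen(x,y,r=13):
    p=g[y-r:y+r+1,x-r:x+r+1]; w=np.clip(p-150,0,None); Y,X=np.mgrid[-r:r+1,-r:r+1]
    return [x+(w*X).sum()/w.sum(),y+(w*Y).sum()/w.sum()]
P=[ray(cc,cen(*q),.087) for q in((204,249),(124,249))]
u=P[1]-P[0];print(np.linalg.norm(u));u/=np.linalg.norm(u)
t=np.array(manip.get_obs()["position"]);print(P,t,[(p-t)@u for p in P],u)
```

```text
0.04982411603240153
[array([ 0.5532861 , -0.08681564,  0.087     ]), array([ 0.5591232 , -0.03733462,  0.087     ])] [ 0.54793236 -0.1362556   0.10867622] [np.float64(0.04972672057718914), np.float64(0.09955083660959067)] [0.11715417 0.99311374 0.        ]
```

The grip is centred with almost no lateral force. I'll raise the grip force and lift 11 mm.

{"method": "jog_arm", "body": {"translation": [[0,0,0],[0,0,0],[0,0,3],[0,0,6],[0,0,9],[0,0,11],[0,0,11],[0,0,11],[0,0,11]], "turn": [0,0,0,0,0,0,0,0,0], "grip": 20, "grip_force": 70}}

```text
clock: 5.35
position: [0.5478, -0.1363, 0.1186]
ee_rot: [0.998, -0.058, 0.0, 0.0]
ft_force: [6.4, -1.3, -12.7]
grip_width: 0.269
```

```bash
python3 look.py 3
```

```text
5.35 [ 0.5478 -0.1363  0.1186] [ 9.98328208e-01 -5.77973891e-02  4.83799869e-04  1.31953311e-04] [  6.43327904  -1.27497267 -12.67637876]
wrist [ 0.627 -0.145  0.262]
knob 0.8 [281.9 286.6] [ 0.5407 -0.1345  0.1285]
sleeve_end 0.83 [246.4 245.4] [ 0.5496 -0.1124  0.091 ]
top [0.385 0.099 1.026]
sleeve_end 0.89 [358.6 242.5] [ 0.5506 -0.1096  0.091 ]
```

View pics/wrist3.png

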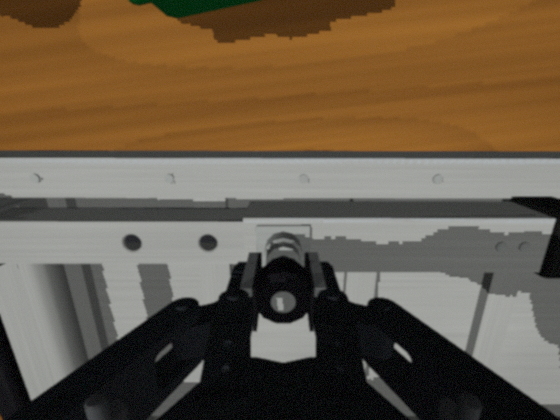

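The plunger is up: the force is −12.7 N in z, which fits the spring at about 10 mm, and the knob stayed between the pads. I'll slide 90 mm along the leg while holding it up.

{"method": "jog_arm", "body": {"translation": [[0.6,5,0],[1.6,14,0],[2.8,24,0],[4,34,0],[5.2,44,0],[6.3,54,0],[7.5,64,0],[8.7,74,0],[9.6,82,0],[10.2,87,0],[10.5,89.5,0],[10.5,89.5,0]], "turn": [0,0,0,0,0,0,0,0,0,0,0,0]}}

```text
clock: 6.75
position: [0.5583, -0.0469, 0.1176]
ee_rot: [0.998, -0.058, 0.0, 0.0]
ft_force: [6.5, -1.5, -12.0]
grip_width: 0.273
```

{"method": "jog_arm", "body": {"translation": [[0,0,0],[0,0,0]], "turn": [0,0]}}

```text
clock: 6.92
position: [0.5583, -0.047, 0.1165]
ee_rot: [0.998, -0.058, 0.0, 0.0]
ft_force: [6.8, -0.2, -11.4]
grip_width: 0.273
```

```bash
python3 look.py 4
```

```text
6.9167 [ 0.5583 -0.047   0.1165] [ 9.98329893e-01 -5.77700523e-02  1.67752663e-04  1.33719773e-04] [  6.78538644  -0.24988787 -11.37615721]
wrist [ 0.637 -0.056  0.259]
knob 0.65 [284.  286.8] [ 0.5523 -0.0465  0.1285]
sleeve_end 0.67 [242.7 246.7] [ 0.5604 -0.021   0.091 ]
top [0.385 0.099 1.026]
sleeve_end 0.69 [324.3 238.8] [ 0.5603 -0.0261  0.091 ]
foot 0.48 [100.2 257.7] [0.5203 0.5247 0.072 ]
```

View pics/wrist4.png

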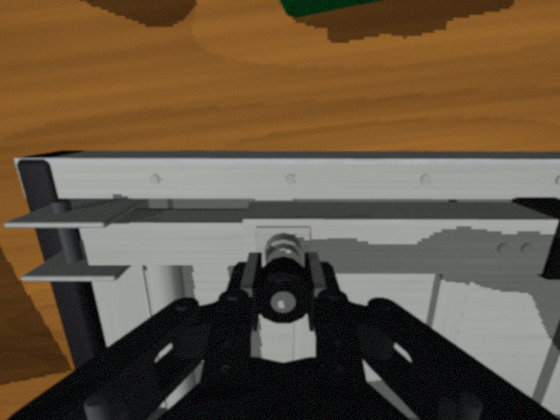

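The sleeve came along: the TCP moved 90 mm and the view is unchanged around the knob. I'll release with little clearance, so the pin drops onto the tube, and lower the fingers a bit for pushing.

{"method": "jog_arm", "body": {"translation": [[0,0,0],[0,0,0],[0,0,0],[0,0,0],[0,0,-4],[0,0,-8],[0,0,-9],[0,0,-9]], "turn": [0,0,0,0,0,0,0,0], "grip": 33, "grip_force": 20}}

```text
clock: 7.98
position: [0.558, -0.047, 0.107]
ee_rot: [0.998, -0.058, -0.0, 0.0]
ft_force: [-0.3, 0.2, 0.1]
grip_width: 0.383
```

{"method": "jog_arm", "body": {"translation": [[0.1,1,0],[0.2,2,0],[0.3,3,0],[0.3,3,0]], "turn": [0,0,0,0]}}

```text
clock: 8.32
position: [0.5584, -0.0436, 0.1071]
ee_rot: [0.998, -0.058, -0.0, 0.0]
ft_force: [0.4, 0.5, -0.3]
grip_width: 0.389
```

```bash
python3 look.py 5
```

```text
8.3167 [ 0.5584 -0.0436  0.1071] [ 9.98343336e-01 -5.75373536e-02 -1.91722346e-04  1.61914308e-05] [ 0.40210904  0.47730138 -0.26895862]
wrist [ 0.637 -0.052  0.25 ]
knob 0.83 [290.  295.5] [ 0.5532 -0.0461  0.1285]
sleeve_end 0.59 [245.8 252.1] [ 0.5609 -0.0209  0.091 ]
top [0.385 0.099 1.026]
sleeve_end 0.56 [ 98.6 255.9] [0.522  0.5205 0.091 ]
sleeve_end 0.42 [321.9 241.2] [ 0.5544 -0.02    0.091 ]
```

View pics/wrist5.png

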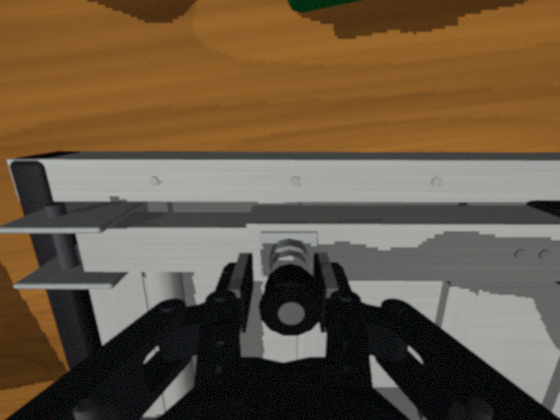

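The knob is free. The trailing finger (right, at 322,290) is almost touching it. I'll start the light push at about 10 mm/s, in short calls.

{"method": "jog_arm", "body": {"translation": [[0.1,1,0],[0.2,2,0],[0.3,3,0]], "turn": [0,0,0]}}

```text
clock: 8.97
position: [0.5585, -0.0425, 0.107]
ee_rot: [0.998, -0.058, -0.0, 0.001]
ft_force: [-2.0, -8.1, 0.3]
grip_width: 0.391
```

{"method": "jog_arm", "body": {"translation": [[0.1,0.7,0],[0.2,1.5,0],[0.2,2,0]], "turn": [0,0,0]}}

```text
clock: 9.22
position: [0.5585, -0.0424, 0.107]
ee_rot: [0.998, -0.059, -0.0, 0.002]
ft_force: [-0.8, -8.5, 0.6]
grip_width: 0.386
```

{"method": "jog_arm", "body": {"translation": [[0.1,1,0],[0.2,2,0],[0.3,2.6,0],[0.4,3.2,0]], "turn": [0,0,0,0]}}

```text
clock: 9.55
position: [0.5586, -0.0416, 0.1069]
ee_rot: [0.998, -0.06, -0.001, 0.003]
ft_force: [-0.9, -10.8, 0.3]
grip_width: 0.384
```

```bash
python3 look.py 6; python3 -c "
import cv2,numpy as np
a=[cv2.imread(f'pics/wrist{i}.png')[140:350,150:400] for i in (5,6)]
cv2.imwrite('pics/cmp.png',cv2.resize(np.hstack(a),None,fx=1.6,fy=1.6))"
```

```text
9.55 [ 0.5586 -0.0416  0.1069] [ 9.98180230e-01 -6.01978651e-02 -7.35410418e-04  3.45043731e-03] [ -0.902221   -10.8327365    0.31766787]
wrist [ 0.638 -0.05   0.25 ]
sleeve_end 0.68 [248.9 252.3] [ 0.5611 -0.021   0.091 ]
top [0.385 0.099 1.026]
sleeve_end 0.75 [ 98.7 256.2] [0.5213 0.5202 0.091 ]
sleeve_end 0.5 [320.9 237.5] [ 0.5636 -0.0179  0.091 ]
```

View pics/cmp.png

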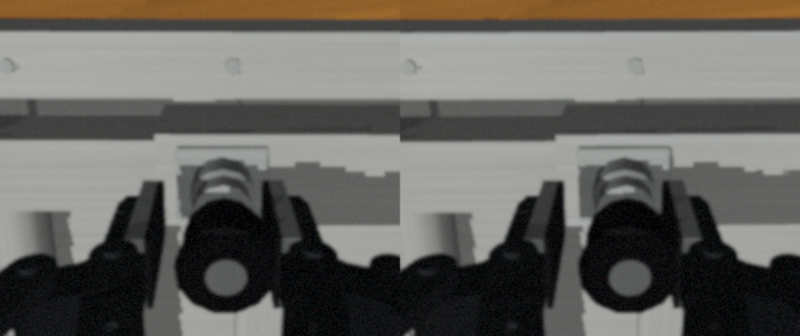

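The sleeve hasn't moved yet: it is about 8 mm short of the hole and the trailing finger is in contact. Arm compliance is about 4.4 N/mm, so I'll push with slightly more lag, to at most about 18 N.

{"method": "jog_arm", "body": {"translation": [[0.2,2,0],[0.3,2.8,0],[0.4,3.4,0],[0.5,4,0]], "turn": [0,0,0,0]}}

```text
clock: 10.28
position: [0.5588, -0.0401, 0.1068]
ee_rot: [0.998, -0.061, -0.001, 0.005]
ft_force: [-2.1, -10.6, 0.9]
grip_width: 0.385
```

{"method": "jog_arm", "body": {"translation": [[0.2,2,0],[0.3,2.8,0],[0.4,3.4,0],[0.5,4,0]], "turn": [0,0,0,0]}}

```text
clock: 10.62
position: [0.559, -0.0389, 0.1068]
ee_rot: [0.998, -0.062, -0.001, 0.006]
ft_force: [-1.5, -12.3, 1.0]
grip_width: 0.385
```

Run:
```python
from h import *
c=manip.camera("wrist");save(c,"wrist7")
a=cv2.imread("pics/wrist5.png",0);b=cv2.imread("pics/wrist7.png",0)
# rail rivet (fixed) vs sleeve end corner (moving): template shifts
for n,(x,y,w,h) in dict(rivet=(280,170,32,22),sleeve=(232,222,36,14),plate=(256,228,66,12)).items():
    t=a[y:y+h,x:x+w]; s=b[y-4:y+h+4,x-20:x+w+20]; r=cv2.matchTemplate(s,t,cv2.TM_CCOEFF_NORMED); _,v,_,p=cv2.minMaxLoc(r); print(n,v,p[0]-20,p[1]-4)
```

```text
rivet 0.9301559329032898 5 0
sleeve 0.9912700653076172 0 1
plate 0.8907472491264343 2 0
```

The sleeve is now creeping, about 2–3 mm relative to the rail, at about 11 N. I'll continue.

{"method": "jog_arm", "body": {"translation": [[0.2,2,0],[0.3,2.8,0],[0.4,3.4,0],[0.5,4,0],[0.5,4.5,0]], "turn": [0,0,0,0,0]}}

```text
clock: 11.08
position: [0.5592, -0.0363, 0.1066]
ee_rot: [0.998, -0.063, -0.001, 0.007]
ft_force: [-0.2, -3.3, -2.8]
grip_width: 0.387
```

{"method": "jog_arm", "body": {"translation": [[0.2,2,0],[0.3,2.8,0],[0.4,3.4,0],[0.5,4,0]], "turn": [0,0,0,0]}}

```text
clock: 11.42
position: [0.5596, -0.0325, 0.1066]
ee_rot: [0.998, -0.063, -0.002, 0.008]
ft_force: [-2.2, -7.6, 0.5]
grip_width: 0.39
```

```bash
python3 look.py 8; python3 -c "
import cv2,numpy as np
a=[cv2.imread(f'pics/wrist{i}.png')[140:350,150:400] for i in (7,8)]
cv2.imwrite('pics/cmp2.png',cv2.resize(np.hstack(a),None,fx=1.6,fy=1.6))"
```

```text
11.4167 [ 0.5596 -0.0325  0.1066] [ 0.99795271 -0.06349019 -0.00167326  0.0075226 ] [-2.20598462 -7.62656083  0.54983573]
wrist [ 0.639 -0.04   0.249]
knob 0.76 [291.9 288.1] [ 0.5589 -0.0361  0.1285]
sleeve_end 0.94 [247.3 252.1] [ 0.5627 -0.0112  0.091 ]
top [0.385 0.099 1.026]
sleeve_end 0.51 [319.6 236.7] [ 0.5656 -0.0148  0.091 ]
```

View pics/cmp2.png

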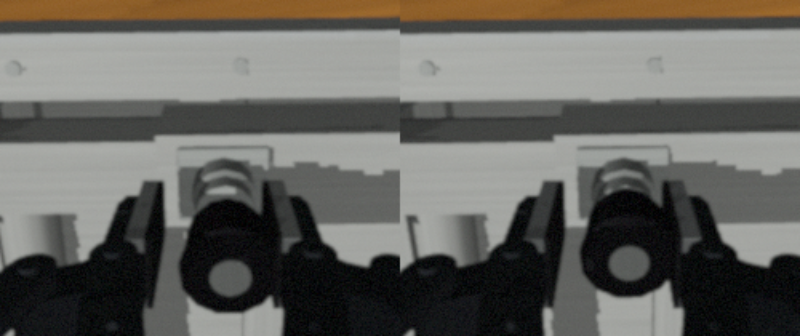

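The knob has dropped: its top circle moved from row 314 to row 304, and it was at row 302 when home at the start. The sleeve end at y = −0.011 also puts the pin at the innermost hole. I'll back off to unload, open and rise clear.

{"method": "jog_arm", "body": {"translation": [[-0.2,-2,0],[-0.4,-3.5,0],[-0.4,-3.5,0]], "turn": [0,0,0]}}

```text
clock: 12.07
position: [0.5593, -0.0356, 0.1066]
ee_rot: [0.998, -0.063, -0.002, 0.007]
ft_force: [0.7, 0.5, 0.3]
grip_width: 0.383
```

{"method": "jog_arm", "body": {"translation": [[0,0,0],[0,0,0],[0,0,0],[0,0,10],[0,0,30],[0,0,60],[0,0,95],[0,0,130],[0,0,150],[0,0,150],[0,0,150]], "turn": [0,0,0,0,0,0,0,0,0,0,0], "grip": 70}}

```text
clock: 12.98
position: [0.5599, -0.0354, 0.2584]
ee_rot: [0.998, -0.063, -0.0, 0.007]
ft_force: [1.0, 0.2, -0.7]
grip_width: 0.821
```

```bash
python3 look.py 9
python3 - <<'E'
import cv2,numpy as np
a,b=[cv2.imread(f'pics/wrist{i}.png')[120:260] for i in (1,9)]
cv2.imwrite('pics/cmp3.png',cv2.resize(np.vstack([a,b]),None,fx=1.4,fy=1.4))
E
```

```text
12.9833 [ 0.5599 -0.0354  0.2584] [ 9.97972091e-01 -6.32526672e-02 -7.40727952e-05  7.12742851e-03] [ 1.01077072  0.17320625 -0.71925822]
wrist [ 0.639 -0.043  0.401]
knob 0.58 [281.6 199. ] [ 0.5605 -0.0358  0.1285]
sleeve_end 0.97 [258.5 189.7] [ 0.5636 -0.0109  0.091 ]
sleeve_end 0.47 [157.1  13.7] [0.74   0.0558 0.091 ]
foot 0.71 [457.  183.6] [ 0.536  -0.2404  0.072 ]
top [0.385 0.099 1.026]
knob 0.52 [333.2 234.5] [ 0.5635 -0.0425  0.1285]
sleeve_end 0.62 [317.6 240.7] [ 0.5557 -0.0096  0.091 ]
```

View pics/cmp3.png

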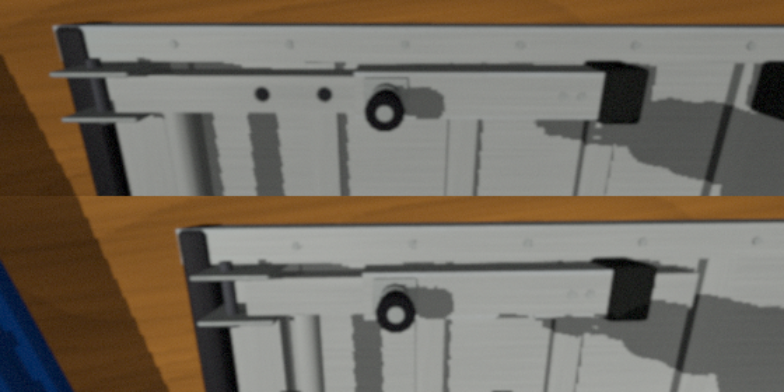

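The sleeve has moved 100 mm (sleeve end 100.2, knob 100, foot 99). The knob sits at its original home offset from the sleeve plate (31 px then and now), and the gripper is clear. I'm handing in.

```bash
python3 -c "
from workcell import manip
print(manip.hand_in(), manip.get_obs()['clock'])"
```

```text
the job is handed in; nothing more can be done
the job is handed in; nothing more can be done
```

The fourth leg is shortened: the pin dropped into the innermost hole, and I handed the job in at about 13 s of the 42 s allowed. The hand-in gave no verdict.

**What I did:** I gripped the knob with the jaws along the leg, pulled the plunger up about 10 mm and slid the sleeve 90 mm past the middle hole. I then let the pin down on the tube and pushed lightly until it dropped in. The last push read about 7.6 N, and readings at the end of each move never exceeded about 12.3 N. I then backed off and rose clear, with about zero force on the tool.

**Last checks:**
- **Sleeve travel:** the wrist camera gave about 100 mm (sleeve end 100.2, knob 100, foot 99). The hole was measured beforehand at 99.6 mm.
- **Pin home:** the knob's height in the pictures matched its starting position, and it visibly dropped while I pushed.

**What disagreed or went unchecked:**
- **Top camera:** its coarser knob and sleeve-end readings differed from the wrist camera by up to about 8 mm, so I relied on the wrist camera.
- **Sleeve friction:** it slid at about 10–12 N rather than the stated 7 N or so.
- **Bowl, cup and container:** I did not re-measure them at the end, but the arm kept away from them and I saw no sign of contact.

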